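# Start the toaster for frozen bread

## Robot

A 6-joint arm with a two-finger parallel gripper is mounted at the origin on a cart in front of the work surface, level with it; the furniture and walls round the work are solid. World frame = base frame: x ahead of the robot, y to its left, z up, the work surface at z = 0. Lengths are in mm, angles in rad, forces in N, time in s.
With the tool pointing down it reaches from about 350 to 775 mm from the base axis. Payload 7.3 kg.
Tool frame: the origin (TCP) lies midway between the tips of the shut fingers; the grasp point (between the pads) lies behind it (ctrl.grasp_offset is the z of the grasp point in the tool frame, in mm); z points along the fingers, y is the direction in which the jaws open and shut (so a half turn about z gives the same grasp; the last joint's range is limited). The gripper opens to 92 mm and grips with 3 to 60 N. Pads are 19 mm wide; open, the fingers measure 130 mm over their backs; the gripper's body (75 mm by 190 mm) begins 47 mm behind the grasp point.
Start: joints at [-1.296, 0.342, 1.524, -0, 1.275, -0.146], TCP at [214.481, -479.21, 226.741] pointing down, gripper open.
Joint ranges: [-2.53, 2.53], [-0.77, 2.02], [0.04, 2.7], [-1, 4.14], [0.28, 2.66], [-3.11, 3.11]. Speed limits (rad/s): [2.57, 2.57, 3.14, 3.14, 3.14, 3.14].

## Interface

Orientations are given as a unit quaternion [x, y, z, w].
In Python, from plant import ctrl gives the robot as it stands.
- The arm moves only by the tool jog_arm, never from a script. Its argument "rows" is a list of rows, each an object of numbers: "x", "y", "z": the shift along the tool's x, y, z in cm; "rx", "ry", "rz": the turn, a rotation vector about the tool's x, y, z in degrees. A call has 1 to 20 rows; each row is the pose to reach, as a shift and turn from the pose measured when the call began, along the tool's axes at that moment; what a row does not reach only later rows make up. A row lasts 1/10 s, in which the tool goes at most 50 mm and 8.59 degrees, less where a joint would pass 70% of its speed; a pose out of reach is approached as far as the arm can. A call with a gripper value outside its range is refused whole. "gripper" is the finger opening in cm, from 0 to 9.18, set as the call begins (left out, the last holds). The fingers move at their own pace and stop on an object; "force" is the grip in N (left out, the last holds). Time passes only in rows, so rows that repeat a pose let the fingers close. It gives the time, the measured TCP pose, the force and the opening at its end, in the units of the state.
- ctrl.get_obs(): the state, without advancing time (a new reading comes with each control period).
- ctrl.grab_frame(name): name is "scene" or "side" or "wrist"; returns (picture, depth): 384x512x3 uint8, blue, green, red; 384x512 float32, mm along the optical axis (not along the pixel's ray), 0 where there is no reading.
- ctrl.camera_model(name): a dict with "mtx" (3x3 intrinsics, pixels), "R" (3x3) and "t" (3): a world point X has camera coordinates R X + t; the wrist camera has in their place "T_tool_cam" (4x4, takes a point from camera to tool coordinates, whose origin is the TCP and whose axes are the flange's). Camera axes: x right, y down, z forward; pixel columns grow to the right and rows downward; lengths in mm; the calibration is good to about 2 mm. A picture is of the moment at which its call begins: read the wrist's pose just before it. camera_model takes no time and is no camera call.
- ctrl.sign_off(): hands the job in, once; it reports no verdict.
The state is a dict: "t": time; "joints": joint angles; "joint_vel": joint speeds; "joint_torque": joint torques, N m; "tcp_pos": TCP position; "tool_rot": TCP orientation; "wrist_force": force on the tool from outside, world axes, zero at the start; "torque": the same for the moment, N m; "grip_width": finger opening in mm.
Only numpy, scipy, OpenCV 4.12 (cv2) and the standard library are available. Lean on these libraries where they do the work, as an engineer would, in place of code of your own. Each camera call takes 0.05 s, during which the arm holds its last target.

## Task

Start the toaster for the two frozen slices with your closed fingertips: push its lever all the way down, then press the long bar-shaped defrost key fully in, and last press the round one-side key fully in; all three stay where they are pushed. Do not press the square cancel key, do not touch the bread, and leave everything else standing where it is; nothing is to be gripped or lifted.

Things in the scene. Friction and masses are not known exactly. Their poses are not given: they have to be found in the camera images.
- toaster: fixed two-slot toaster, 245 x 160 mm, top deck 160 mm above the worktop. Origin on the worktop under the middle of the key row; x runs along it from the lever end to the far end, z up. Lever-end face at x = -45 mm, sides at y = +-80 mm. Three keys in a row across the deck at x = 0, y = -44, 0, +44 mm, their order differs each time. Bread slots from x = 45 to 165 mm.
- lever_top (a point): centre of the top face of the toaster's lever: a black paddle 42 mm (along the toaster's x) x 46 mm (across) x 12 mm thick that stands out from the lever-end face; this point is 29 mm out from that face and, with the lever up, 10 mm below the deck.
- lever (a joint): how far the lever is pushed straight down, m: 0 = up, 0.030 = fully down (paddle top 40 mm below the deck). About 4 N of friction all the way, then a hard stop; it stays where it is left and carries the bread with it.
- bread: the two slices of bread, 100 mm long, 12 mm thick, on the lever's carriage in the slots; they stand 43 mm above the deck with the lever up and 13 mm with it down. Origin: middle of their lower edges, on the slots' centre line.
- bar_key_top (a point): centre of the top face of the long bar-shaped key (defrost): a plain black cap, 36 mm along the toaster's length x 14 mm, on the toaster's deck. Axes as the toaster's; x and y of the point move with the key's place in the row.
- bar_key (a joint): how far that key is pressed in, m: 0 = out (cap 10 mm above the deck), 0.005 = fully in (5 mm above the deck). About 3 N of friction, no spring: it stays where it is left.
- round_key_top (a point): centre of the top face of the round key (one-side toasting): a plain black cap, 20 mm in diameter, on the toaster's deck. Axes as the toaster's; x and y of the point move with the key's place in the row.
- round_key (a joint): how far that key is pressed in, m: 0 = out (cap 10 mm above the deck), 0.005 = fully in (5 mm above the deck). About 3 N of friction, no spring: it stays where it is left.
- square_key_top (a point): centre of the top face of the square key (cancel, not to be pressed): a plain black cap, 19 x 19 mm, on the toaster's deck. Axes as the toaster's; x and y of the point move with the key's place in the row.
- square_key (a joint): how far that key is pressed in, m: 0 = out (cap 10 mm above the deck), 0.005 = fully in (5 mm above the deck). About 3 N of friction, no spring: it stays where it is left.
- silver_tin: plain small silver tin, 36 mm wide, 60 mm high, beside the toaster; origin at the centre of its underside.
- salt: salt shaker, 44 mm wide, 90 mm high, beside the toaster's lever end; origin at the centre of its underside.
- glass_dish: small ribbed glass dish, 98 mm wide, 48 mm high, beside the toaster; origin at the centre of its underside.
- scraper: scraper with a purple handle, lying flat, 31 x 152 mm, 23 mm high; origin at the centre of its underside.
- mug: white mug, 78 mm wide (110 mm with its handle), 97 mm high; origin at the centre of its underside.
Mind the look-alikes: they are no part of the job. What is shaped like the glass_dish but orange is not meant.

How it is judged:
By the outcome, as a careful person would: the job done as asked, in the order asked, and still so for the second after the job is handed in, with the robot touching nothing.
It also fails if it takes over 40 s, if anything falls off the work surface, if the arm or the gripper's body presses on something with over 40 N, if the wrist force passes 120 N, or if a joint passes its speed limit or range.

## Working session

There is one attempt and no reset: what is moved stays moved. The work goes in short steps, Python scripts to look and compute and a tool call to move; the robot and the scene stay as the last step left them, time stands still between calls to the robot, and variables do not carry over. Pictures are saved under pics/ and viewed, and the job is handed in when it is done.

Besides the shell and the picture viewer there is one more tool, called after "Emit:" by a JSON object that holds its "op" and its "data", one argument or row to a line. jog_arm: Moves the arm, as the interface text tells. Its arguments: {"type":"object","properties":{"rows":{"type":"array"},"gripper":{"type":"number"},"force":{"type":"number"}},"required":["rows"]}

```bash
mkdir -p pics; ls; cat > h.py <<'E'
import numpy as np,cv2
from plant import ctrl
def ray(cam,px,z,tcp=None):
    m=ctrl.camera_model(cam);d=np.linalg.inv(m["mtx"])@np.array([px[0],px[1],1.]);R=np.array(m["R"]);t=np.array(m["t"])
    o=-R.T@t;d=R.T@d;return o+d*(z-o[2])/d[2]
E
python3 - <<'E'
from h import *
for n in("scene","side"):
    im,d=ctrl.grab_frame(n);cv2.imwrite(f"pics/{n}0.png",im);np.savez(f"{n}0.npz",im=im,d=d)
    m=ctrl.camera_model(n);print(n,-np.array(m["R"]).T@m["t"],m["mtx"][0])
print(ctrl.get_obs(),ctrl.grasp_offset)
E
```

```text
pics
scene [-531.84039142 -899.67366197 1292.81583518] [488.99729748   0.         258.58922923]
side [-72.54822809 914.43550068 688.5068517 ] [430.22584657   0.         246.42510923]
{'t': 0.1, 'joints': array([-1.29602091e+00,  3.42665242e-01,  1.52492548e+00, -2.13003361e-05,
        1.27537384e+00, -1.45981892e-01]), 'joint_vel': array([-0.00141816, -0.00096752, -0.0019527 ,  0.0005875 ,  0.00035796,
        0.00050394]), 'joint_torque': array([ 2.15760556e-03, -4.32002449e+01, -2.44695926e+01,  7.19887996e-02,
        5.25960024e-02, -3.52438838e-05]), 'tcp_pos': array([ 214.36204703, -478.8508687 ,  226.10672975]), 'tool_rot': array([ 9.77951031e-01,  2.08833213e-01, -5.43081679e-05, -6.83875460e-04]), 'wrist_force': array([-0.63541446,  0.36780587,  0.50148697]), 'torque': array([-0.06869914,  0.02108101, -0.04961482]), 'grip_width': 91.88913531031369} -18.8
```

View pics/scene0.png

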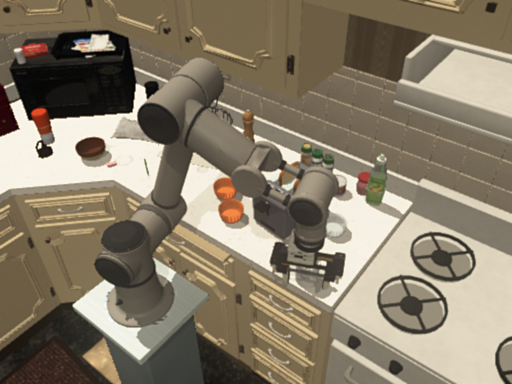

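View pics/side0.png

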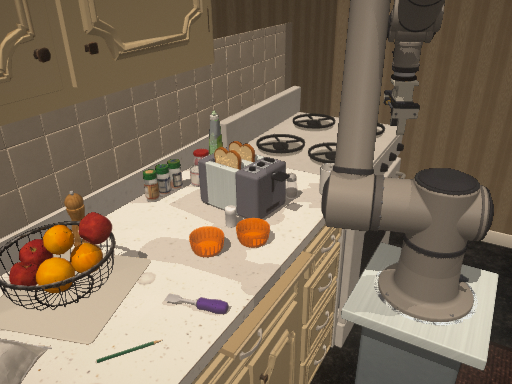

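The side view shows the toaster at about (243,183), with the bread at (235,155), the keys near (265,163) and the lever near (290,178). The arm hides the toaster in the scene view. I'll enlarge the side view.

```bash
python3 - <<'E'
from h import *
im=np.load("side0.npz")["im"];c=im[130:225,190:310]
cv2.imwrite("pics/sidecrop.png",cv2.resize(c,None,fx=6.3,fy=6.3,interpolation=cv2.INTER_CUBIC))
im=np.load("scene0.npz")["im"];c=im[150:270,210:370]
cv2.imwrite("pics/scenecrop.png",cv2.resize(c,None,fx=5,fy=5,interpolation=cv2.INTER_CUBIC))
E
```

```text
(no output)
```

View pics/sidecrop.png

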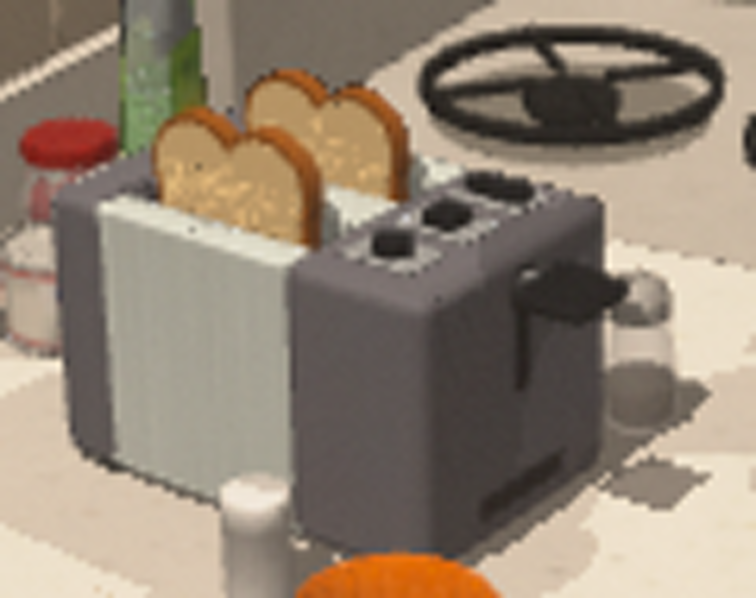

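View pics/scenecrop.png

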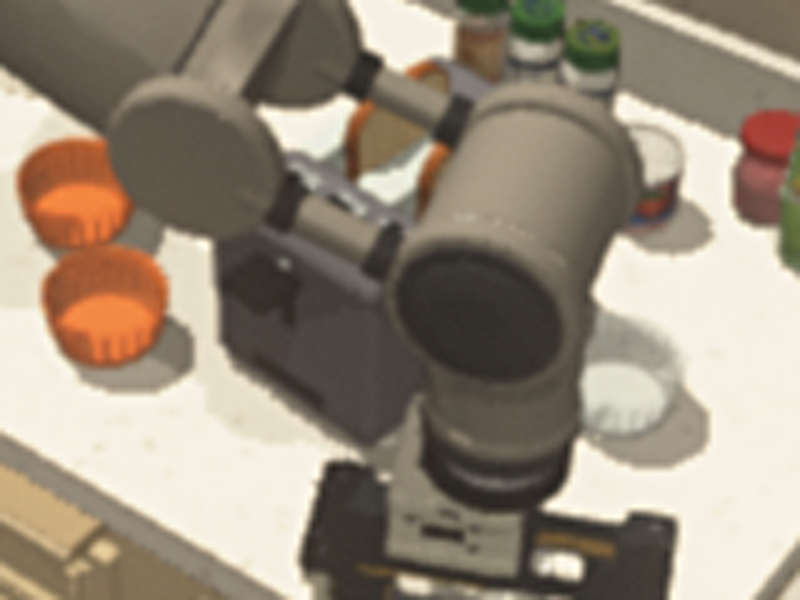

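The enlarged side view shows the lever paddle at crop (575,292). The keys are the bar-like one at (500,187), the middle one at (447,215) and the near one at (393,243). The salt stands beside the lever at (645,345). Next I'll locate them and then go look with the wrist camera.

```bash
python3 - <<'E'
from h import *
f=6.3
def p(n,x,y,z): print(n,ray("side",(190+(x-0.0)/f-.5+.08,130+y/f-.42),z).round(1))
p("bar",500,185,170);p("mid",447,212,170);p("near",393,240,170)
p("lever",572,282,150);p("cornA near-lever",430,308,158);p("corn B far-lever",603,205,158)
p("salt base",640,415,0);p("tin top",255,487,60)
p("corner base",432,560,0)
m=ctrl.camera_model("wrist");print(m["mtx"],m["T_tool_cam"])
S=np.load("side0.npz");d=S["d"]
m=ctrl.camera_model("side")
for u,v in[(269,159.5),(261,164),(252,168.5),(281,175)]:
    u,v=int(u),int(v);X=np.linalg.inv(m["mtx"])@[u,v,1]*d[v,u];print(np.array(m["R"]).T@(X-m["t"]))
E
```

```text
bar [ 525.9 -187.9  170. ]
mid [ 532.3 -145.6  170. ]
near [ 538.2 -103.7  170. ]
lever [ 461.  -140.4  150. ]
cornA near-lever [497.4 -67.9 158. ]
corn B far-lever [ 481.9 -214.7  158. ]
salt base [ 495.9 -294.8    0. ]
tin top [575.4 -32.4  60. ]
corner base [ 517.7 -102.1    0. ]
[[331.64231815   0.         252.94634573]
 [  0.         331.64231815 186.02074115]
 [  0.           0.           1.        ]] [[ 3.31221940e-04 -9.57265888e-01 -2.89209110e-01  7.79249180e+01]
 [ 9.99999604e-01  7.82611772e-05  8.86227456e-04 -5.18658399e-01]
 [-8.25721468e-04 -2.89209289e-01  9.57265535e-01 -1.57522707e+02]
 [ 0.00000000e+00  0.00000000e+00  0.00000000e+00  1.00000000e+00]]
[ 525.87247263 -188.24759846  169.70444861]
[ 527.93214061 -140.82646281  170.08839374]
[535.45759134 -99.40420766 171.16183571]
[ 457.47601641 -137.71145452  149.68229853]
```

The key spacing measures 43 mm (44 given) and the depth readings agree, so the toaster's yaw is about -8.3° with its origin near (532,-146). I'll close the fingers and go above the lever area for a wrist view, with the jaws along the toaster's x.

Emit:
{"op": "jog_arm", "data": {
  "rows": [
    {"z": -5},
    {"z": -7.4, "x": 4, "y": -2},
    {"x": 37.2, "y": -20.5, "z": -7.4, "rz": -57.6},
    {"x": 37.2, "y": -20.5, "z": -7.4, "rz": -57.6},
    {"x": 37.2, "y": -20.5, "z": -7.4, "rz": -57.6},
    {"x": 37.2, "y": -20.5, "z": -7.4, "rz": -57.6},
    {"x": 37.2, "y": -20.5, "z": -7.4, "rz": -57.6},
    {"x": 37.2, "y": -20.5, "z": -7.4, "rz": -57.6},
    {"x": 37.2, "y": -20.5, "z": -7.4, "rz": -57.6},
    {"x": 37.2, "y": -20.5, "z": -7.4, "rz": -57.6},
    {"x": 37.2, "y": -20.5, "z": -7.4, "rz": -57.6},
    {"x": 37.2, "y": -20.5, "z": -7.4, "rz": -57.6},
    {"x": 37.2, "y": -20.5, "z": -7.4, "rz": -57.6},
    {"x": 37.2, "y": -20.5, "z": -7.4, "rz": -57.6}
  ],
  "gripper": 0,
  "force": 30
}}

```text
$.rows[0]: bad value
```

```bash
python3 - <<'E'
from h import *
o=ctrl.get_obs();im,d=ctrl.grab_frame("wrist");np.savez("w1.npz",im=im,d=d,p=o["tcp_pos"],q=o["tool_rot"])
cv2.imwrite("pics/w1.png",cv2.resize(im,None,fx=1.5,fy=1.5,interpolation=cv2.INTER_CUBIC));print(o)
E
```

```text
{'t': 0.1, 'joints': array([-1.29602091e+00,  3.42665242e-01,  1.52492548e+00, -2.13003361e-05,
        1.27537384e+00, -1.45981892e-01]), 'joint_vel': array([-0.00141816, -0.00096752, -0.0019527 ,  0.0005875 ,  0.00035796,
        0.00050394]), 'joint_torque': array([ 2.15760556e-03, -4.32002449e+01, -2.44695926e+01,  7.19887996e-02,
        5.25960024e-02, -3.52438838e-05]), 'tcp_pos': array([ 214.36204703, -478.8508687 ,  226.10672975]), 'tool_rot': array([ 9.77951031e-01,  2.08833213e-01, -5.43081679e-05, -6.83875460e-04]), 'wrist_force': array([-0.63541446,  0.36780587,  0.50148697]), 'torque': array([-0.06869914,  0.02108101, -0.04961482]), 'grip_width': 91.88913531031369}
```

View pics/w1.png

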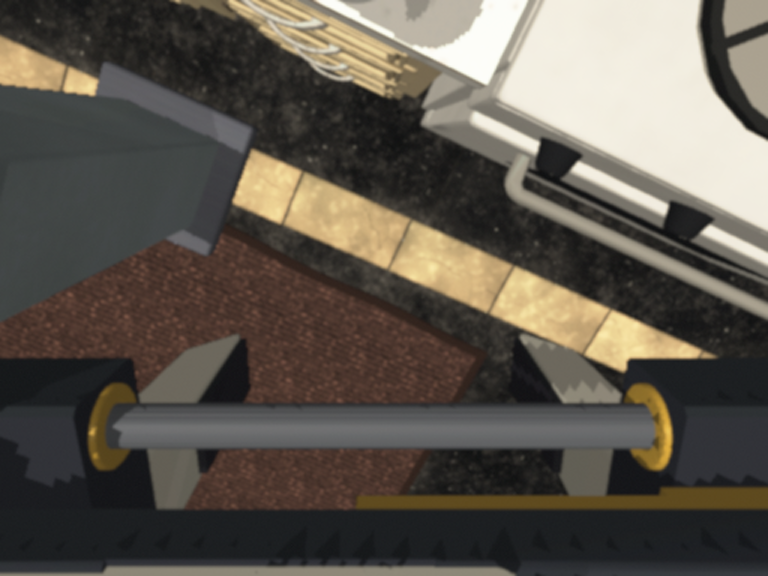

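The call was refused: a row apparently has to give all its fields. The wrist view at the start pose shows only the floor and cart; the fingers sit at the bottom of the image, and image-up is tool +x. I'll offset the TCP to toaster y ≈ -55 so the keys are in clear view.

Emit:
{"op": "jog_arm", "data": {
  "rows": [
    {"x": 0, "y": 0, "z": -5, "rx": 0, "ry": 0, "rz": 0},
    {"x": 38, "y": -14, "z": -10, "rx": 0, "ry": 0, "rz": -57.6},
    {"x": 38, "y": -14, "z": -10, "rx": 0, "ry": 0, "rz": -57.6},
    {"x": 38, "y": -14, "z": -10, "rx": 0, "ry": 0, "rz": -57.6},
    {"x": 38, "y": -14, "z": -10, "rx": 0, "ry": 0, "rz": -57.6},
    {"x": 38, "y": -14, "z": -10, "rx": 0, "ry": 0, "rz": -57.6},
    {"x": 38, "y": -14, "z": -10, "rx": 0, "ry": 0, "rz": -57.6},
    {"x": 38, "y": -14, "z": -10, "rx": 0, "ry": 0, "rz": -57.6},
    {"x": 38, "y": -14, "z": -10, "rx": 0, "ry": 0, "rz": -57.6},
    {"x": 38, "y": -14, "z": -10, "rx": 0, "ry": 0, "rz": -57.6},
    {"x": 38, "y": -14, "z": -10, "rx": 0, "ry": 0, "rz": -57.6},
    {"x": 38, "y": -14, "z": -10, "rx": 0, "ry": 0, "rz": -57.6},
    {"x": 38, "y": -14, "z": -10, "rx": 0, "ry": 0, "rz": -57.6},
    {"x": 38, "y": -14, "z": -10, "rx": 0, "ry": 0, "rz": -57.6},
    {"x": 38, "y": -14, "z": -10, "rx": 0, "ry": 0, "rz": -57.6}
  ],
  "gripper": 0,
  "force": 30
}}

```text
t: 1.65
tcp_pos: [503.5, -196.9, 326.5]
tool_rot: [0.757, 0.653, 0.0, -0.001]
wrist_force: [-0.5, -0.3, -0.6]
grip_width: -0.0
```

```bash
python3 - <<'E'
from h import *
o=ctrl.get_obs();im,d=ctrl.grab_frame("wrist");np.savez("w1.npz",im=im,d=d,p=o["tcp_pos"],q=o["tool_rot"])
cv2.imwrite("pics/w2.png",cv2.resize(im,None,fx=1.5,fy=1.5,interpolation=cv2.INTER_CUBIC));print(o)
E
```

```text
{'t': 1.65, 'joints': array([-5.14979453e-01,  3.16669107e-01,  1.28811982e+00,  7.25775254e-04,
        1.53765660e+00, -3.68572328e-01]), 'joint_vel': array([ 7.40048243e-03,  1.26606662e-03, -2.62135912e-03,  5.62084027e-06,
        1.00338368e-03,  8.37800103e-04]), 'joint_torque': array([-4.38926785e-03, -4.36893868e+01, -2.63608629e+01,  6.41454756e-02,
        6.80212816e-02, -3.77910197e-03]), 'tcp_pos': array([ 503.49431895, -196.88407071,  326.47564712]), 'tool_rot': array([ 7.56937376e-01,  6.53487181e-01,  1.97813219e-04, -5.23698868e-04]), 'wrist_force': array([-0.47351076, -0.25225346, -0.57170116]), 'torque': array([-0.03313333, -0.03646961, -0.01478568]), 'grip_width': -0.046919964694828065}
```

View pics/w2.png

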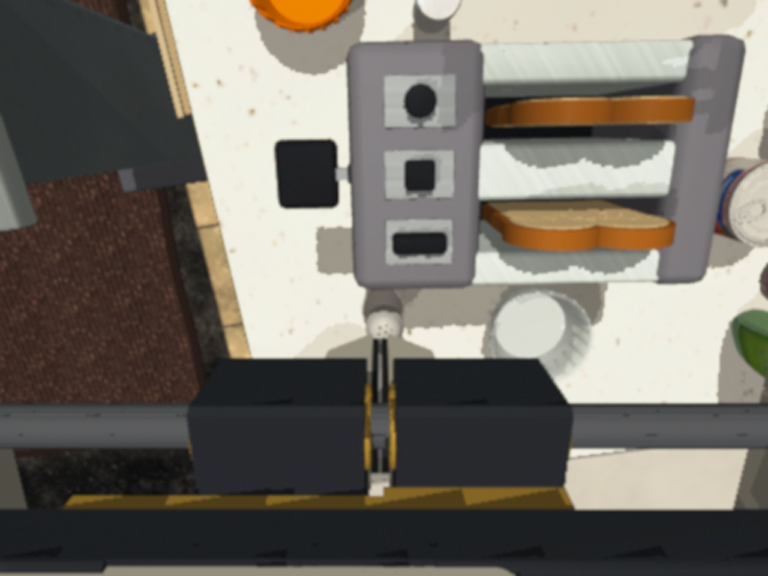

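The wrist view (1.5x) shows three keys: a round one at (420,101), a square one at (420,176) and a bar at (420,243). The lever paddle is at (307,174) and the bread slices are to the right. I'll confirm the keys in an enlarged crop and measure them.

```bash
cat >> h.py <<'E'
from scipy.spatial.transform import Rotation as Ro
def wray(px,z,p,q):
    m=ctrl.camera_model("wrist");T=np.array(m["T_tool_cam"]);R=Ro.from_quat(q).as_matrix()
    d=R@T[:3,:3]@(np.linalg.inv(m["mtx"])@np.array([px[0],px[1],1.]));o=R@T[:3,3]+p
    return o+d*(z-o[2])/d[2]
def wd(px,dv,p,q):
    m=ctrl.camera_model("wrist");T=np.array(m["T_tool_cam"]);R=Ro.from_quat(q).as_matrix()
    return R@(T[:3,:3]@(np.linalg.inv(m["mtx"])@np.array([px[0],px[1],1.])*dv)+T[:3,3])+p
E
python3 - <<'E'
from h import *
S=np.load("w1.npz");im,d,p,q=[S[k] for k in("im","d","p","q")]
cv2.imwrite("pics/w2crop.png",cv2.resize(im[20:200,180:340],None,fx=3.3,fy=3.3,interpolation=cv2.INTER_CUBIC))
mk=(im.max(2)<60).astype(np.uint8)
n,L,st,c=cv2.connectedComponentsWithStats(mk)
C={}
for i in range(1,n):
    x,y,w,h,a=st[i]
    if 60<a<2500 and 170<c[i][0]<310 and 50<c[i][1]<180:
        # top-face only by depth->z
        ys,xs=np.where(L==i);z=np.array([wd((u,v),d[v,u],p,q)[2] for u,v in zip(xs,ys)])
        zt=np.median(z);zz=150 if c[i][0]<230 else 170
        ok=abs(z-zz)<5
        uc=((xs[ok].min()+xs[ok].max())/2,(ys[ok].min()+ys[ok].max())/2)
        X=wray(uc,zz,p,q);s=(wray((xs[ok].max()+.5,uc[1]),zz,p,q)-wray((xs[ok].min()-.5,uc[1]),zz,p,q));t=(wray((uc[0],ys[ok].max()+.5),zz,p,q)-wray((uc[0],ys[ok].min()-.5),zz,p,q))
        print(c[i].round(1),a,ok.sum(),"z",zt.round(1),"X",X.round(1),"size",np.linalg.norm(s).round(1),np.linalg.norm(t).round(1))
E
```

```text
[279.9  67.2] 334 333 z 169.6 X [ 540.2 -106.7  170. ] size 17.9 17.7
[204.3 115.3] 1685 1679 z 149.1 X [ 462.4 -139.9  150. ] size 40.5 42.8
[279.6 116.7] 348 347 z 169.7 X [ 534.9 -149.8  170. ] size 16.7 18.3
[279.1 162.1] 446 442 z 169.4 X [ 529.  -193.2  170. ] size 33.9 13.9
```

View pics/w2crop.png

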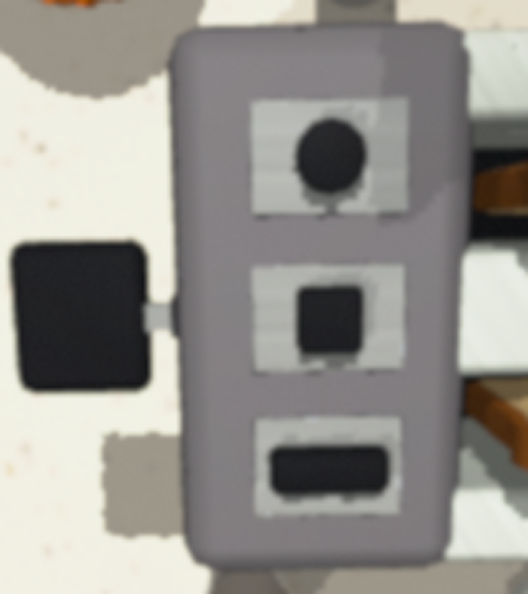

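The crop confirms round at the top, square in the middle and bar at the bottom. The sizes (18, 17–18 and 34x14 mm), z ≈ 170/149 and 43 mm spacing all fit, and the side view agrees to within 3–5 mm. I'll go above the lever first, slightly outward of its centre.

Emit:
{"op": "jog_arm", "data": {
  "rows": [
    {"x": 5.0, "y": -5.2, "z": 6, "rx": 0, "ry": 0, "rz": 0},
    {"x": 5.0, "y": -5.2, "z": 8, "rx": 0, "ry": 0, "rz": 0},
    {"x": 5.0, "y": -5.2, "z": 12, "rx": 0, "ry": 0, "rz": 0},
    {"x": 5.0, "y": -5.2, "z": 16.3, "rx": 0, "ry": 0, "rz": 0},
    {"x": 5.0, "y": -5.2, "z": 16.3, "rx": 0, "ry": 0, "rz": 0},
    {"x": 5.0, "y": -5.2, "z": 16.3, "rx": 0, "ry": 0, "rz": 0},
    {"x": 5.0, "y": -5.2, "z": 16.3, "rx": 0, "ry": 0, "rz": 0}
  ]
}}

```text
t: 2.4
tcp_pos: [460.9, -140.5, 165.9]
tool_rot: [0.757, 0.653, 0.001, 0.001]
wrist_force: [0.5, -0.4, -0.5]
grip_width: 0.6
```

```bash
python3 - <<'E'
from h import *
im,d=ctrl.grab_frame("side")
cv2.imwrite("pics/s2.png",cv2.resize(im[110:230,180:340],None,fx=5,fy=5,interpolation=cv2.INTER_CUBIC));print(ctrl.get_obs()["tcp_pos"])
E
```

```text
[ 460.91650857 -140.45729209  165.90567226]
```

View pics/s2.png

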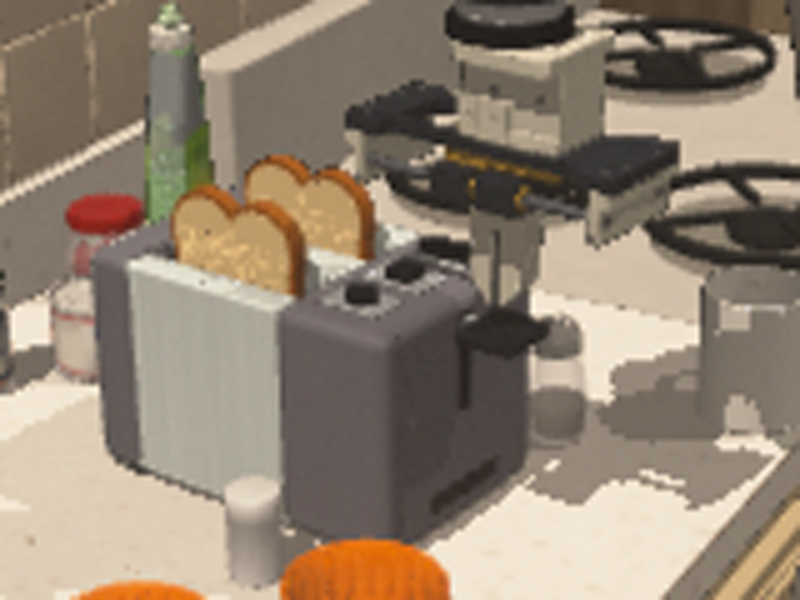

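The fingers are centred over the paddle and the gripper body clears the bread. I'll push down slowly, shifted another 3 mm outward.

Emit:
{"op": "jog_arm", "data": {
  "rows": [
    {"x": 0, "y": -0.3, "z": 0.8, "rx": 0, "ry": 0, "rz": 0},
    {"x": 0, "y": -0.3, "z": 1.4, "rx": 0, "ry": 0, "rz": 0},
    {"x": 0, "y": -0.3, "z": 2.0, "rx": 0, "ry": 0, "rz": 0},
    {"x": 0, "y": -0.3, "z": 2.8, "rx": 0, "ry": 0, "rz": 0},
    {"x": 0, "y": -0.3, "z": 3.6, "rx": 0, "ry": 0, "rz": 0},
    {"x": 0, "y": -0.3, "z": 4.2, "rx": 0, "ry": 0, "rz": 0},
    {"x": 0, "y": -0.3, "z": 4.5, "rx": 0, "ry": 0, "rz": 0},
    {"x": 0, "y": -0.3, "z": 4.5, "rx": 0, "ry": 0, "rz": 0}
  ]
}}

```text
t: 3.25
tcp_pos: [458.0, -140.0, 120.4]
tool_rot: [0.757, 0.653, 0.001, 0.001]
wrist_force: [-0.7, 0.4, 0.6]
grip_width: 0.1
```

Emit:
{"op": "jog_arm", "data": {
  "rows": [
    {"x": 0, "y": 0, "z": 0.1, "rx": 0, "ry": 0, "rz": 0},
    {"x": 0, "y": 0, "z": 0.2, "rx": 0, "ry": 0, "rz": 0}
  ]
}}

```text
t: 3.45
tcp_pos: [458.1, -139.9, 119.8]
tool_rot: [0.757, 0.654, 0.001, 0.002]
wrist_force: [-7.8, 2.4, 24.8]
grip_width: 0.5
```

A force of 24.8 N at z = 119.8 (expected 120) means the hard stop is reached. I'll retreat up and go over the bar key.

Emit:
{"op": "jog_arm", "data": {
  "rows": [
    {"x": 0, "y": 0, "z": -4, "rx": 0, "ry": 0, "rz": 0},
    {"x": 0, "y": 0, "z": -8, "rx": 0, "ry": 0, "rz": 0},
    {"x": 0, "y": 0, "z": -8, "rx": 0, "ry": 0, "rz": 0},
    {"x": -4.1, "y": 7.7, "z": -8, "rx": 0, "ry": 0, "rz": 0},
    {"x": -4.1, "y": 7.7, "z": -8, "rx": 0, "ry": 0, "rz": 0},
    {"x": -4.1, "y": 7.7, "z": -8, "rx": 0, "ry": 0, "rz": 0},
    {"x": -4.1, "y": 7.7, "z": -8, "rx": 0, "ry": 0, "rz": 0},
    {"x": -4.1, "y": 7.7, "z": -8, "rx": 0, "ry": 0, "rz": 0}
  ]
}}

```text
t: 4.25
tcp_pos: [527.0, -190.8, 199.3]
tool_rot: [0.757, 0.654, 0.001, 0.0]
wrist_force: [-0.0, -0.2, -1.0]
grip_width: 0.6
```

```bash
python3 - <<'E'
from h import *
im,d=ctrl.grab_frame("side")
cv2.imwrite("pics/s3.png",cv2.resize(im[110:230,180:340],None,fx=5,fy=5,interpolation=cv2.INTER_CUBIC));print(ctrl.get_obs()["tcp_pos"])
o=ctrl.get_obs();im,d=ctrl.grab_frame("wrist");np.savez("w3.npz",im=im,d=d,p=o["tcp_pos"],q=o["tool_rot"])
cv2.imwrite("pics/w3.png",im)
E
```

```text
[ 527.0675676  -190.84736492  199.73053035]
```

View pics/s3.png

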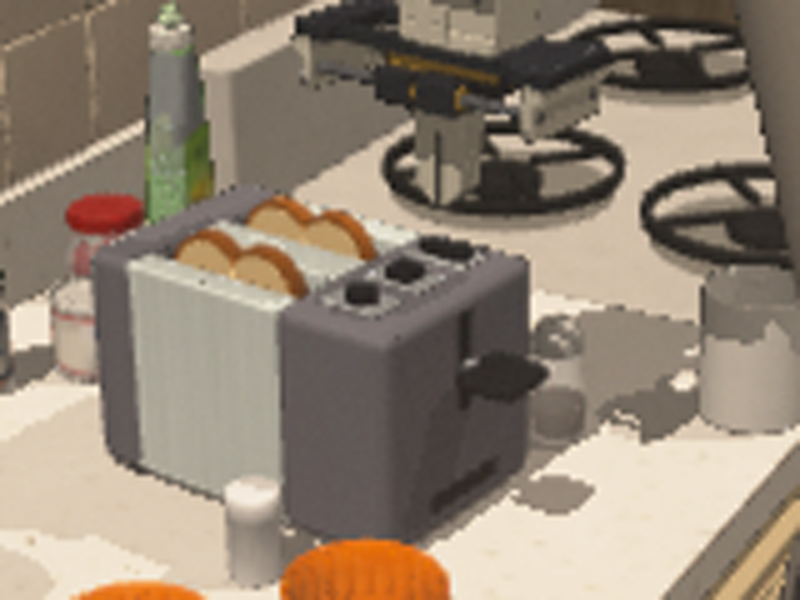

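View pics/w3.png

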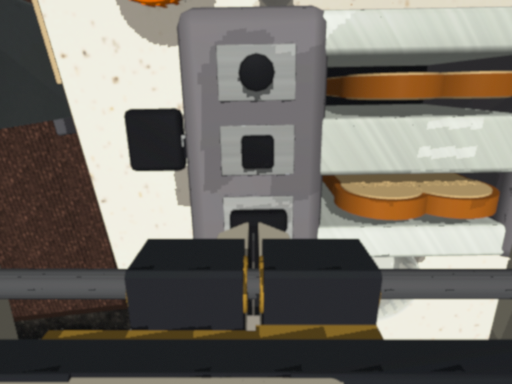

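Side view: the paddle is at the bottom of its slot (crop 505,375) and the bread is lowered. Wrist view: the fingertips are over the bar key (258,217), with the square (258,152) and round (257,72) keys clear. Now I'll press the bar key.

Emit:
{"op": "jog_arm", "data": {
  "rows": [
    {"x": -0.1, "y": 0.1, "z": 1.5, "rx": 0, "ry": 0, "rz": 0},
    {"x": -0.1, "y": 0.1, "z": 2.5, "rx": 0, "ry": 0, "rz": 0},
    {"x": -0.1, "y": 0.1, "z": 2.9, "rx": 0, "ry": 0, "rz": 0},
    {"x": -0.1, "y": 0.1, "z": 3.2, "rx": 0, "ry": 0, "rz": 0},
    {"x": -0.1, "y": 0.1, "z": 3.4, "rx": 0, "ry": 0, "rz": 0},
    {"x": -0.1, "y": 0.1, "z": 3.4, "rx": 0, "ry": 0, "rz": 0}
  ]
}}

```text
t: 4.95
tcp_pos: [528.3, -192.0, 166.2]
tool_rot: [0.757, 0.654, 0.001, 0.001]
wrist_force: [0.1, 1.0, -0.5]
grip_width: -0.0
```

```bash
python3 - <<'E'
from h import *
S=np.load("w3.npz");im,d,p,q=[S[k] for k in("im","d","p","q")]
mk=(im.max(2)<60).astype(np.uint8)
n,L,st,c=cv2.connectedComponentsWithStats(mk)
for i in range(1,n):
    if 60<st[i][4]<4500 and 120<c[i][0]<310 and 50<c[i][1]<180:
        ys,xs=np.where(L==i);z=np.median([wd((u,v),d[v,u],p,q)[2] for u,v in zip(xs,ys)])
        print(c[i],z,wray(c[i],z,p,q))
E
```

```text
[256.09325397  72.59623016] 169.52318484300486 [ 540.69453749 -106.73295854  169.52318484]Traceback (most recent call last):
  File "<stdin>", line 7, in <module>
  File "h.py", line 12, in wd
    m=ctrl.camera_model("wrist");T=np.array(m["T_tool_cam"]);R=Ro.from_quat(q).as_matrix()
ValueError: time passes only in moves, steps and waits
```

Emit:
{"op": "jog_arm", "data": {
  "rows": [
    {"x": 0, "y": 0, "z": 0.1, "rx": 0, "ry": 0, "rz": 0},
    {"x": 0, "y": 0, "z": 0.2, "rx": 0, "ry": 0, "rz": 0},
    {"x": 0, "y": 0, "z": 0.2, "rx": 0, "ry": 0, "rz": 0}
  ]
}}

```text
t: 5.25
tcp_pos: [528.6, -192.3, 165.2]
tool_rot: [0.757, 0.654, 0.001, 0.002]
wrist_force: [-1.9, 1.8, 7.1]
grip_width: 0.4
```

Emit:
{"op": "jog_arm", "data": {
  "rows": [
    {"x": 0, "y": 0, "z": 0.1, "rx": 0, "ry": 0, "rz": 0},
    {"x": 0, "y": 0, "z": 0.1, "rx": 0, "ry": 0, "rz": 0}
  ]
}}

```text
t: 5.45
tcp_pos: [528.6, -192.2, 165.2]
tool_rot: [0.757, 0.654, 0.001, 0.002]
wrist_force: [-2.6, 0.9, 7.4]
grip_width: 0.5
```

Emit:
{"op": "jog_arm", "data": {
  "rows": [
    {"x": 0, "y": 0, "z": 0.2, "rx": 0, "ry": 0, "rz": 0},
    {"x": 0, "y": 0, "z": 0.2, "rx": 0, "ry": 0, "rz": 0}
  ]
}}

```text
t: 5.65
tcp_pos: [528.6, -192.2, 165.1]
tool_rot: [0.757, 0.654, 0.002, 0.003]
wrist_force: [-6.1, 1.4, 13.3]
grip_width: 0.4
```

A hard stop: 13 N with no more travel at z = 165.1 (expected 165). On to the round key, at (540.5,-106.7) in both wrist views.

Emit:
{"op": "jog_arm", "data": {
  "rows": [
    {"x": 0, "y": 0, "z": -3.5, "rx": 0, "ry": 0, "rz": 0},
    {"x": 0, "y": 0, "z": -3.5, "rx": 0, "ry": 0, "rz": 0},
    {"x": 8.6, "y": -0.1, "z": -3.5, "rx": 0, "ry": 0, "rz": 0},
    {"x": 8.6, "y": -0.1, "z": -3.5, "rx": 0, "ry": 0, "rz": 0},
    {"x": 8.6, "y": -0.1, "z": -3.5, "rx": 0, "ry": 0, "rz": 0},
    {"x": 8.6, "y": -0.1, "z": -3.5, "rx": 0, "ry": 0, "rz": 0},
    {"x": 8.6, "y": -0.1, "z": -3.5, "rx": 0, "ry": 0, "rz": 0}
  ]
}}

```text
t: 6.35
tcp_pos: [539.9, -107.8, 199.8]
tool_rot: [0.757, 0.654, 0.002, 0.003]
wrist_force: [-0.3, -0.3, -0.6]
grip_width: 0.3
```

```bash
python3 - <<'E'
from h import *
im,d=ctrl.grab_frame("side")
cv2.imwrite("pics/s4.png",cv2.resize(im[110:230,180:340],None,fx=5,fy=5,interpolation=cv2.INTER_CUBIC));print(ctrl.get_obs()["tcp_pos"])
E
```

```text
[ 539.87605101 -108.00540926  199.75326444]
```

View pics/s4.png

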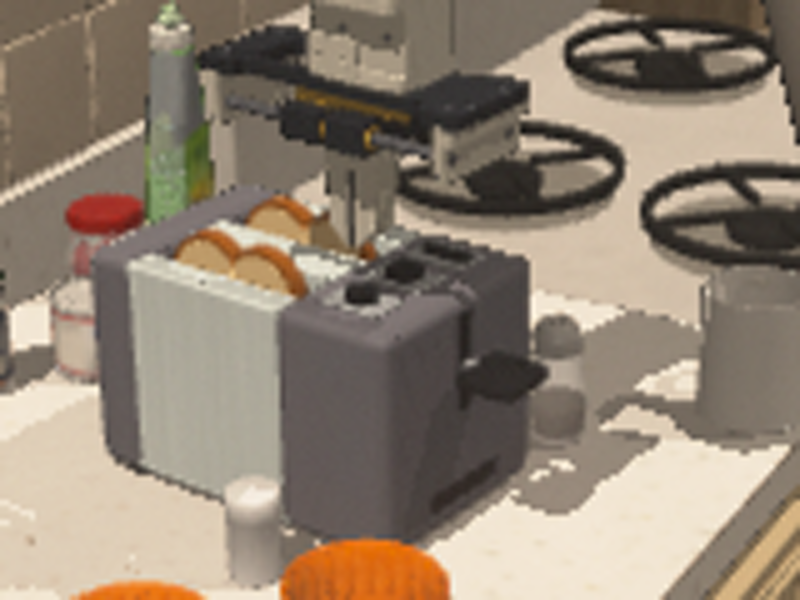

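The bar key (crop 447,250) is now visibly lower, and the lever is still down. The fingertips are above the round key. Shifting +2 mm in tool x, I'll press.

Emit:
{"op": "jog_arm", "data": {
  "rows": [
    {"x": 0.2, "y": 0, "z": 1.5, "rx": 0, "ry": 0, "rz": 0},
    {"x": 0.2, "y": 0, "z": 2.5, "rx": 0, "ry": 0, "rz": 0},
    {"x": 0.2, "y": 0, "z": 2.9, "rx": 0, "ry": 0, "rz": 0},
    {"x": 0.2, "y": 0, "z": 3.2, "rx": 0, "ry": 0, "rz": 0},
    {"x": 0.2, "y": 0, "z": 3.4, "rx": 0, "ry": 0, "rz": 0},
    {"x": 0.2, "y": 0, "z": 3.6, "rx": 0, "ry": 0, "rz": 0},
    {"x": 0.2, "y": 0, "z": 3.6, "rx": 0, "ry": 0, "rz": 0}
  ]
}}

```text
t: 7.1
tcp_pos: [540.5, -106.5, 165.2]
tool_rot: [0.757, 0.653, 0.002, 0.004]
wrist_force: [-5.5, -0.3, 10.4]
grip_width: 0.5
```

Emit:
{"op": "jog_arm", "data": {
  "rows": [
    {"x": 0, "y": 0, "z": 0.2, "rx": 0, "ry": 0, "rz": 0},
    {"x": 0, "y": 0, "z": 0.2, "rx": 0, "ry": 0, "rz": 0}
  ]
}}

```text
t: 7.3
tcp_pos: [540.5, -106.6, 165.1]
tool_rot: [0.757, 0.653, 0.002, 0.005]
wrist_force: [-6.4, 0.9, 12.7]
grip_width: 0.4
```

A hard stop again: 12.7 N with no more travel at 165.1. I'll retract to the earlier viewing pose.

Emit:
{"op": "jog_arm", "data": {
  "rows": [
    {"x": 0, "y": 0, "z": -5, "rx": 0, "ry": 0, "rz": 0},
    {"x": 0, "y": 0, "z": -10, "rx": 0, "ry": 0, "rz": 0},
    {"x": -9.4, "y": -2.4, "z": -16, "rx": 0, "ry": 0, "rz": 0},
    {"x": -9.4, "y": -2.4, "z": -16, "rx": 0, "ry": 0, "rz": 0},
    {"x": -9.4, "y": -2.4, "z": -16, "rx": 0, "ry": 0, "rz": 0},
    {"x": -9.4, "y": -2.4, "z": -16, "rx": 0, "ry": 0, "rz": 0},
    {"x": -9.4, "y": -2.4, "z": -16, "rx": 0, "ry": 0, "rz": 0},
    {"x": -9.4, "y": -2.4, "z": -16, "rx": 0, "ry": 0, "rz": 0}
  ]
}}

```text
t: 8.1
tcp_pos: [501.7, -193.9, 323.7]
tool_rot: [0.757, 0.654, 0.002, 0.003]
wrist_force: [0.4, 0.0, -0.3]
grip_width: 0.6
```

```bash
python3 - <<'E'
from h import *
o=ctrl.get_obs();p,q=o["tcp_pos"],o["tool_rot"];im,d=ctrl.grab_frame("wrist")
ims,_=ctrl.grab_frame("side")
cv2.imwrite("pics/w5.png",im);cv2.imwrite("pics/s5.png",cv2.resize(ims[110:230,180:340],None,fx=5,fy=5,interpolation=cv2.INTER_CUBIC))
M=ctrl.camera_model("wrist");T=np.array(M["T_tool_cam"]);K=np.linalg.inv(M["mtx"]);R=Ro.from_quat(q).as_matrix()
mk=(im.max(2)<60).astype(np.uint8)
n,L,st,c=cv2.connectedComponentsWithStats(mk)
for i in range(1,n):
    if 60<st[i][4]<2500 and 170<c[i][0]<310 and 50<c[i][1]<190:
        ys,xs=np.where(cv2.erode((L==i).astype(np.uint8),np.ones((5,5)))>0)
        P=(R@(T[:3,:3]@(K@np.array([xs,ys,1+0*xs])*d[ys,xs])+T[:3,3:])).T+p
        print(c[i].round(1),np.median(P,0).round(1))
print(p)
E
```

```text
[280.9  69.7] [ 540.7 -106.7  164.6]
[208.4 115.3] [ 462.6 -139.7  119.6]
[280.8 119.4] [ 534.7 -149.8  169.7]
[280.2 163.9] [ 529.5 -193.   164.8]
[ 501.72659586 -193.91560653  323.74906423]
```

View pics/w5.png

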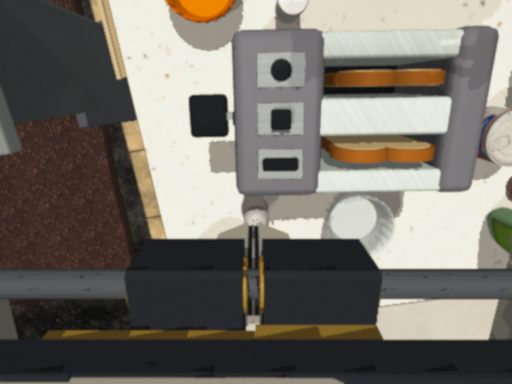

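View pics/s5.png

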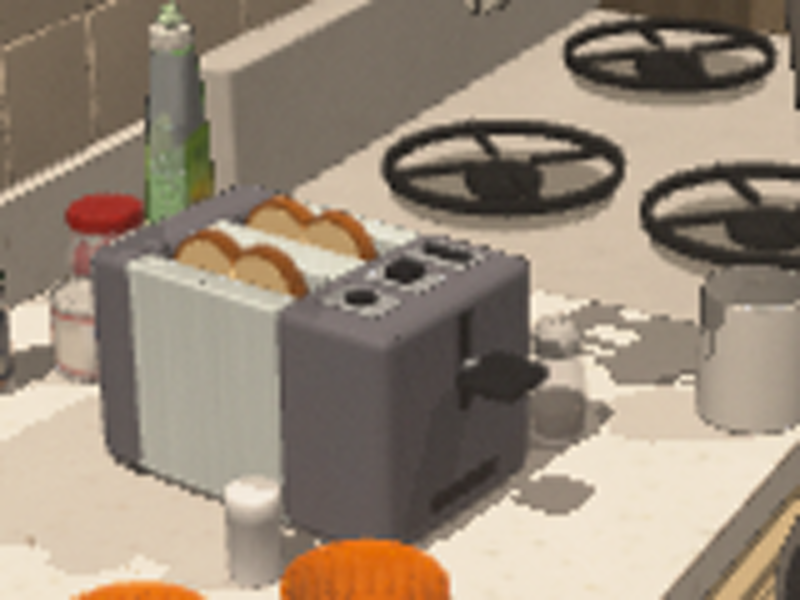

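Depth readings put the round key top at 164.6 and the bar at 164.8 (both fully in), the lever at 119.6 (fully down) and the square key at 169.7 (untouched). Salt (crop 560,390), tin (253,530), dish and bread stand as before, and the robot is clear. I'll hand in.

```bash
python3 -c "
from plant import ctrl
print(ctrl.sign_off())"
```

```text
the job is handed in; nothing more can be done
None
```

The toaster is started and the job is handed in at about 8.2 s. With closed fingertips I pushed the lever down, then pressed the bar (defrost) key, then the round (one-side) key. Each was pushed until it stopped moving, at 25, 13 and 13 N.

**Final check (wrist-camera depth, after retracting):**

| Part | Measured top, mm | Expected, mm |
|---|---|---|
| Lever | 119.6 | 120 (fully down) |
| Bar key | 164.8 | 165 (fully in) |
| Round key | 164.6 | 165 (fully in) |
| Square key | 169.7 | 170 (not pressed) |

The bread came down with the lever and was not touched. The salt, tin and glass dish looked in place in the last pictures. I did not check the scraper or mug again, but the arm did not go near the scraper. The robot was clear of everything.

**What failed or disagreed:**
- The side view put the keys 3–5 mm from where the wrist view did. I used the wrist positions, and the presses confirmed them.
- The first move call was refused because its rows left out some fields.
- One measuring script stopped early with an error and had no effect on the job.

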